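# Slide the loaded lab jack under the condenser

## Task

Stand the open white receiver upright in the middle of the lab jack's top plate. Then, leaving the jack on the bench (slide it, do not lift it), gently slide the jack with the receiver on it under the condenser, until the drip tip is over the middle of the receiver's mouth and the jack is square to the stand with its knob facing away from the stand. Do not tip the receiver, bump the condenser or disturb anything else on the bench.

Things in the scene. Friction and masses are not known exactly. Their poses are not given: they have to be found in the camera images.
- jack: Loose low scissor lab jack, closed, about 0.65 kg: square blue base 150 x 150 mm and 20 mm high, square blue top plate 150 x 150 mm and 14 mm thick whose top is 70 mm above the bench, steel scissors between them (set in 15 to 30 mm from the edges, gap between base and plate 36 mm high). Too wide to grasp. Origin: centre of its underside on the bench; z up; the knob sticks out on its -x side.
- jack_plate (a point): Centre of the top face of the jack's top plate, 70 mm above the jack's origin.
- jack_knob (a point): Outer end of the jack's black adjusting knob (26 mm diameter, 18 mm long, on an 8 mm screw), 107 mm from the jack's axis on its -x side (32 mm out from the edge), 38 mm above the bench.
- receiver: Loose open white plastic straight-sided beaker without handle, 56 mm outer diameter, 85 mm high, 3 mm wall, about 90 g, standing on the bench. Origin: centre of its underside; z up.
- receiver_mouth (a point): Centre of the receiver's mouth, 85 mm above its origin.
- stand: Fixed retort stand. Its x axis runs from under the drip tip back to the rod, z up. Origin: a point on the bench 90 mm in front of the drip tip (nothing is there). Grey base plate 110 (x) x 160 (y) x 12 mm, centred 150 mm behind the drip tip (near edge 95 mm behind it); steel rod 12 mm thick, 460 mm high on its middle. The jack is square when its x axis is parallel to the stand's.
- condenser: Fixed glass condenser held by the stand: a thin upright tube (12 mm diameter, with a 20 mm collar) comes down to the drip tip; from 236 mm above the bench over the tip a sloping tube (up to 37 mm thick) rises towards the rod, along the stand's +x, to 420 mm. Same origin and axes as the stand.
- drip_tip (a point): Lower end of the condenser's drip tube, 175 mm above the bench (20 mm above the mouth of a receiver that stands on the jack); 90 mm along +x from the stand's origin.
- cork_ring: Bystander: loose cork flask ring, 70 mm across, 22 mm high. Origin: centre of its underside.
- screwdriver: Bystander: loose screwdriver lying on the bench, 150 mm long.
- stopper: Bystander: loose small rubber stopper, 32 mm across, 34 mm high. Origin: centre of its underside.
- cup: Bystander: loose purple plastic cup, 70 mm across, 90 mm high. Origin: centre of its underside.
- flashlight: Bystander: loose black flashlight standing on its end, 42 mm across, 120 mm high. Origin: centre of its underside.

How it is judged (in metres and radians):
On the way:
1. the receiver stands upright and released in the middle of the jack's plate (within 30 mm), the jack not yet under the condenser (jack centre still more than 100 mm from the drip tip) (horizontal distance between receiver and jack_plate below 0.03 m and z of receiver in the frame of jack between 0.062 and 0.078 m and angle between receiver's own z axis and vertical below 0.1 rad and contact force between the fingers and receiver below 0.1 N and horizontal distance between jack_plate and drip_tip above 0.1 m), for 0.2 s.
At the end, for the whole second after the job is handed in: The receiver stands upright, released and at rest on the jack's plate within 30 mm of its centre; the centre of its mouth is within 15 mm (horizontally) of the drip tip; the jack rests flat on the bench, its x axis within 8 degrees of the stand's x axis and its knob on the side away from the stand (horizontal distance between receiver and jack_plate below 0.03 m and z of receiver in the frame of jack between 0.062 and 0.078 m and angle between receiver's own z axis and vertical below 0.1 rad and contact force between the fingers and receiver below 0.1 N and horizontal distance between receiver_mouth and drip_tip below 0.015 m and angle between the x axis of jack and the x axis of stand, either way round below 0.14 rad and x of jack_knob in the frame of stand below 0.06 m and angle between jack's own z axis and vertical below 0.05 rad and height (world z) of jack below 0.006 m and linear speed of each of jack, receiver below 0.01 m/s); the robot touches nothing.
It fails at once if the receiver is tipped (more than 35 degrees) (angle between receiver's own z axis and vertical above 0.61 rad).
It fails at once if the jack is lifted or tipped off the bench (more than 12 mm or 10 degrees) (height (world z) of jack above 0.012 m or angle between jack's own z axis and vertical above 0.175 rad).
It fails at once if anything bumps the condenser (more than 3 N) (contact force between anything else and condenser above 3 N).
It fails at once if a bystander is moved more than 30 mm (distance of any of cork_ring, screwdriver, stopper, cup, flashlight from where it was at the start of the episode above 0.03 m).
It also fails if it takes over 72 s, if anything falls off the work surface, if the arm or the gripper's body presses on something with over 40 N, if the wrist force passes 120 N, or if a joint passes its speed limit or range.

## Robot

A 6-joint arm with a two-finger parallel gripper is mounted at the origin on the work surface. World frame = base frame: x ahead of the robot, y to its left, z up, the work surface at z = 0. Lengths are in mm, angles in rad, forces in N, time in s.
With the tool pointing down it reaches from about 350 to 875 mm from the base axis. Payload 4.2 kg.
Tool frame: the origin (TCP) lies midway between the tips of the shut fingers; the grasp point (between the pads) lies 19 mm behind it (robot.grip_depth is the distance from the TCP to the grasp point, in mm); z points along the fingers, y is the line along which they close (so a half turn about z gives the same grasp; the last joint's range is limited). The gripper opens to 87 mm and grips with 3 to 60 N. Pads are 19 mm wide; open, the fingers measure 117 mm over their backs; the gripper's body (75 mm by 190 mm) begins 51 mm behind the grasp point.
Start: joints at [-1.076, 0.385, 0.008, 0, -1.194, -0.259], TCP at [146.03, -607.679, 222.55] pointing down, gripper open.
Joint ranges: [-3.14, 3.14], [-1.21, 2.06], [-1.07, 1.41], [-3.16, 2.05], [-2.99, -0.16], [-3.1, 3.1]. Speed limits (rad/s): [2.79, 2.79, 3.14, 3.14, 3.14, 3.14].

## Interface

Orientations are given as a unit quaternion [x, y, z, w].
In Python, from rig import robot, optics, models gives the robot as it stands.
- The arm moves only by the tool apply_moves, never from a script. Its argument "commands" is a list that holds one entry, the list of rows, each a list of 4 numbers: the shift along the tool's x, y, z in cm, then the turn about the tool's z in rad. In form: [[[tx, ty, tz, yaw], ...]]. A call has 1 to 10 rows; each row shifts and turns the commanded pose from where the row before left it, along the tool's axes as they then stand; what a row does not reach is not made up. A row lasts 1/10 s, in which the tool goes at most 50 mm and 8.59 degrees, less where a joint would pass 70% of its speed; a pose out of reach is approached as far as the arm can. A call with a gripper value outside its range is refused whole. "hand" is the finger opening in cm, from 0 to 8.7, set as the call begins (left out, the last holds). The fingers move at their own pace and stop on an object; "squeeze" is the grip in N (left out, the last holds). Time passes only in rows, so rows that do not move let the fingers close. It gives the time, the measured TCP pose, the force, the opening and the grip force at its end, in the units of the state.
- robot.observe(): the state, without advancing time (a new reading comes with each control period).
- optics.capture(name): name is "side" or "top" or "wrist"; returns the picture (384x512x3 uint8, red, green, blue); there is no depth.
- optics.camera_params(name): a dict with "intrinsics" (3x3 intrinsics, pixels), "view" (4x4, takes a point from world to camera coordinates). Camera axes: x right, y down, z forward; pixel columns grow to the right and rows downward; lengths in mm; the calibration is good to about 2 mm. A picture is of the moment at which its call begins: read the wrist's pose just before it. camera_params takes no time and is no camera call; for the wrist camera it gives the pose at the moment of the call.
- robot.sign_off(): hands the job in; it is judged then, once.
Trained networks look in the newest picture that a camera, given by its name, has taken for a name from the list of things; names that differ only in an ending like _2 or _b are one class to them, and where a whole thing is asked for, a point or a joint stands for the part that bears it (a point fixed in the world has none). Each returns a list of dicts, best first, with "p" (0 to 1); they miss things now and then, are a little off and sometimes report something else, mostly with a low value. They report only what shows in the picture. A call takes as long as a camera call.
- models.boxes_of(camera, name): "bbox" ([centre column, centre row, width, height] in pixels, round what is visible of it).
- models.outline_of(camera, name): "pixels" (384x512 bool, what is visible of it) and "bbox" ([centre column, centre row, width, height] in pixels, round what is visible of it).
- models.tip_of(camera, name): "position" ([row, column] in pixels: a listed point, or the origin of a listed thing).
The state is a dict: "t": time; "joints": joint angles; "qd": joint speeds; "joint_efforts": joint torques, N m; "tcp_pos": TCP position; "orientation": TCP orientation; "force": force on the tool from outside, world axes, zero at the start; "torque": the same for the moment, N m; "opening": opening from 0.0 (shut) to 1.0 (fully open); "grip_force": force on a finger pad.
Only numpy, scipy, OpenCV 4.12 (cv2) and the standard library are available. Lean on these libraries where they do the work, as an engineer would, in place of code of your own. Each camera call takes 0.05 s, during which the arm holds its last target. There are 200 camera calls.

## Working session

There is one attempt and no reset: what is moved stays moved. The work goes in short steps, Python scripts to look and compute and a tool call to move; the robot and the scene stay as the last step left them, time stands still between calls to the robot, and variables do not carry over. Pictures are saved under pics/ and viewed, at most 10 in all, crops included, and the job is handed in when it is done.

Besides the shell and the picture viewer there is one more tool, called after "Call:" by a JSON object that holds its "op" and its "data", one argument or row to a line. apply_moves: Moves the arm, as the interface text tells. Its arguments: {"type":"object","properties":{"commands":{"type":"array","items":{"type":"array","items":{"type":"array","items":{"type":"number"}}}},"hand":{"type":"number"},"squeeze":{"type":"number"}},"required":["commands"]}

```bash
ls; mkdir -p pics
cat > h.py <<'E'
import numpy as np, cv2
from rig import robot, optics, models
def cam(n):
    p=optics.camera_params(n); return np.array(p["intrinsics"]),np.array(p["view"])
def ray(n,uv):
    K,V=cam(n); R=V[:3,:3];t=V[:3,3]; d=R.T@np.linalg.solve(K,[uv[0],uv[1],1.]); return -R.T@t,d/np.linalg.norm(d)
def atz(n,uv,z):
    c,d=ray(n,uv); return c+d*(z-c[2])/d[2]
def tri(rays):
    A=0;b=0
    for c,d in rays:
        M=np.eye(3)-np.outer(d,d);A=A+M;b=b+M@c
    return np.linalg.solve(A,b)
def proj(n,P):
    K,V=cam(n); q=K@(V[:3,:3]@np.array(P,float)+V[:3,3]); return q[:2]/q[2]
def save(n,f):
    im=optics.capture(n); cv2.imwrite(f,im[:,:,::-1]); return im
E
python3 - <<'E'
from h import *
np.set_printoptions(precision=1,suppress=True)
ims=[save(n,f'pics/{n}0.png') for n in('top','side')]
cv2.imwrite('pics/ab.png',cv2.resize(np.vstack(ims),None,fx=.78,fy=.78)[:,:,::-1])
for n in('top','side'):
    c,d=ray(n,(256,192));print(n,c,d)
    for k in('jack','jack_plate','jack_knob','receiver','receiver_mouth','stand','drip_tip','cork_ring','screwdriver','stopper','cup','flashlight'):
        r=models.tip_of(n,k)
        print(k,[(round(x['p'],2),np.array(x['position'])[::-1],atz(n,np.array(x['position'])[::-1],{'jack_plate':70,'jack_knob':38,'receiver_mouth':85,'drip_tip':175}.get(k,0))) for x in r[:2]])
E
```

```text
pics
top [ 341.4    9.9 1413.5] [ 0.1  0.  -1. ]
jack [(0.69, array([202.7, 187. ]), array([529.6, 237.6,   0. ]))]
jack_plate [(0.58, array([200.8, 183.2]), array([533.2, 233.2,  70. ]))]
jack_knob [(0.64, array([196.3, 215.6]), array([425.3, 250. ,  38. ]))]
receiver []
receiver_mouth [(0.68, array([268.3, 213. ]), array([434.5,   3.3,  85. ]))]
stand []
drip_tip [(0.7, array([328.3, 145.7]), array([ 643.6, -182.9,  175. ]))]
cork_ring [(0.69, array([202.5, 187.7]), array([527.1, 238.2,   0. ])), (0.57, array([403.7, 181.8]), array([ 558.6, -477.2,    0. ]))]
screwdriver [(0.63, array([356.9, 249.5]), array([ 318. , -307.2,    0. ])), (0.31, array([196.3, 215.5]), array([427.9, 256.6,   0. ]))]
stopper [(0.58, array([269.6, 135.4]), array([721.5,   2. ,   0. ]))]
cup [(0.84, array([134.5, 173.6]), array([574.5, 483.6,   0. ]))]
flashlight [(0.66, array([407.1, 184.5]), array([ 549. , -488.9,    0. ]))]
side [376.6 942.  981.9] [ 0.1 -0.7 -0.7]
jack [(0.93, array([246.7, 288.8]), array([522.5, 243.5,   0. ]))]
jack_plate [(0.69, array([245. , 271.1]), array([525.8, 240.8,  70. ]))]
jack_knob [(0.81, array([286.3, 289.4]), array([418. , 256.7,  38. ]))]
receiver [(0.88, array([286.2, 229.3]), array([443.8,  14.6,   0. ])), (0.27, array([328.3, 166.6]), array([ 333.1, -303.5,    0. ]))]
receiver_mouth [(0.7, array([286.6, 209.1]), array([445.7,  16.3,  85. ]))]
stand [(0.62, array([284.7, 286.2]), array([424.9, 219.7,   0. ]))]
drip_tip [(0.67, array([227.1, 142.1]), array([ 650.5, -155.4,  175. ]))]
cork_ring [(0.68, array([314.3, 323.4]), array([340.8, 318.4,   0. ]))]
screwdriver []
stopper [(0.5, array([193.4, 218.5]), array([729.3,  13.2,   0. ]))]
cup [(0.78, array([202.9, 373.3]), array([579.6, 485.2,   0. ]))]
flashlight [(0.6, array([270.7, 129.9]), array([ 560.7, -496.6,    0. ]))]
```

View pics/ab.png

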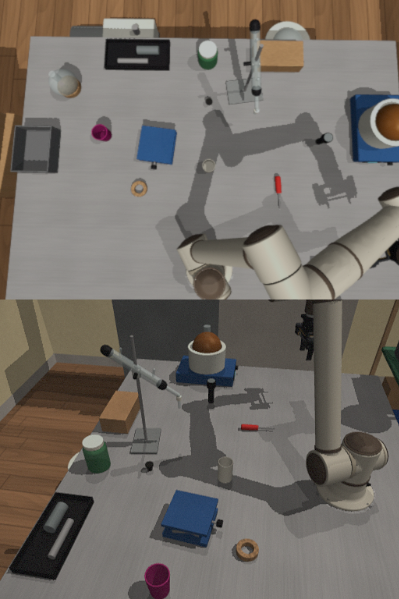

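The picture shows the jack at about (157,145) in the top half, the receiver at (208,166), and the stand base near (243,92) with the drip tip at (256,110). Next I'll work out the stand direction and refine the points.

Run:
```python
from h import *
np.set_printoptions(precision=1,suppress=True)
T={n:optics.capture(n) for n in('top','side')}
for k in('jack_plate','jack_knob','receiver_mouth','drip_tip','receiver'):
    rs=[]
    for n in T:
        r=models.tip_of(n,k)
        if r: rs.append(ray(n,np.array(r[0]['position'])[::-1]))
    print(k,len(rs),tri(rs) if len(rs)>1 else '')
for n in T:
    for k in('stand','condenser','receiver','jack'):
        r=models.outline_of(n,k); print(n,k,[(round(x['p'],2),np.array(x['bbox']),int(x['pixels'].sum())) for x in r[:2]])
a=T['top'][20:170,260:380]; b=T['side'][30:220,120:260]
a=cv2.resize(a,None,fx=3.2,fy=3.2,interpolation=3); b=cv2.resize(b,None,fx=2.5,fy=2.5,interpolation=3)
H=max(a.shape[0],b.shape[0]); f=lambda i:cv2.copyMakeBorder(i,0,H-i.shape[0],0,0,0)
cv2.imwrite('pics/st.png',np.hstack([f(a),f(b)])[:,:,::-1]); print(a.shape,b.shape)
```

```text
jack_plate 2 [462.7 198.8 285.2]
jack_knob 1 
receiver_mouth 2 [439.6  11.6  95.4]
drip_tip 2 [ 650.7 -187.2  159.5]
receiver 2 [439.3  -0.9 -22. ]
top stand [(0.76, array([315.6,  85.1,  48.1, 120.1]), 2503)]
top condenser [(0.9, array([328.5,  86. ,  13.6, 123.6]), 1295), (0.33, array([180.1, 242.9,  22.6,  22.2]), 228)]
top receiver [(0.56, array([268.6, 213.9,  14.5,  16.7]), 292)]
top jack [(0.73, array([199. , 188.8,  49. ,  55.1]), 2126)]
side stand [(0.75, array([182.4, 122.4, 106.9, 151.3]), 2932)]
side condenser [(0.85, array([179.6,  96.8, 100.8,  78.5]), 1209)]
side receiver [(0.57, array([286.9, 217.3,  24.2,  33.4]), 619)]
side jack [(0.59, array([246.9, 281. ,  80.8,  71.3]), 4018)]
(480, 384, 3) (475, 350, 3)
```

View pics/st.png

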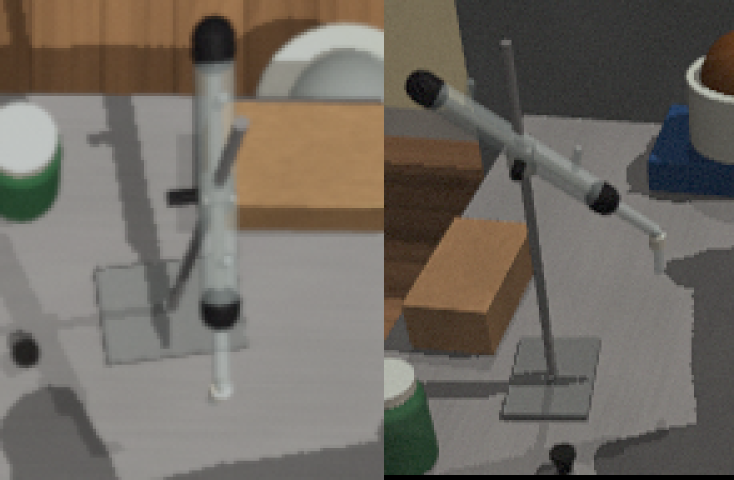

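The stand base shows corners at crop (95,268), (107,362) and (246,347) in the top view. In the side view they are at (518,338), (601,340), (588,417) and (500,417), with the drip tip at (658,272).

```bash
cat >> h.py <<'E'
from scipy.optimize import minimize
def boxpts(x,y,a,h,z0,z1):
    R=np.array([[np.cos(a),-np.sin(a)],[np.sin(a),np.cos(a)]])
    return [np.r_[R@np.array([i*h,j*h])+[x,y],z] for i in(-1,1) for j in(-1,1) for z in(z0,z1)]
def bluemask(im,c,r=75):
    hsv=cv2.cvtColor(im,cv2.COLOR_RGB2HSV); m=cv2.inRange(hsv,(100,110,30),(130,255,255))
    w=np.zeros_like(m); cv2.circle(w,tuple(int(v) for v in c),r,255,-1); return (m&w)>0
def fitjack(ims,x0):
    M={n:bluemask(ims[n],proj(n,[x0[0],x0[1],40]),75 if n=='side' else 50) for n in ims}
    S=4
    def cost(p):
        c=0
        for n in M:
            h=np.array([proj(n,q) for q in boxpts(*p,75,0,70)])
            big=np.zeros((384,512),np.uint8); cv2.fillConvexPoly(big,np.round(cv2.convexHull(h.astype(np.float32))*16).astype(int),255,cv2.LINE_AA,4)
            hull=cv2.morphologyEx(M[n].astype(np.uint8)*255,cv2.MORPH_CLOSE,np.ones((9,9)))
            c+=np.abs(big.astype(float)-hull).sum()/255/ (hull>0).sum()
        return c
    best=min((minimize(cost,[x0[0],x0[1],a],method='Nelder-Mead',options=dict(initial_simplex=[[x0[0],x0[1],a],[x0[0]+10,x0[1],a],[x0[0],x0[1]+10,a],[x0[0],x0[1],a+.1]],xatol=.05,fatol=1e-4)) for a in x0[2]+np.array([-.15,0,.15])),key=lambda r:r.fun)
    return best.x,best.fun
E
python3 - <<'E'
from h import *
np.set_printoptions(precision=3,suppress=True)
ims={n:optics.capture(n) for n in('top','side')}
print('both',fitjack(ims,[528,240,-.13]))
for n in ims: print(n,fitjack({n:ims[n]},[528,240,-.13]))
t=lambda p:(p[0]/3.2+260,p[1]/3.2+20); s=lambda p:((p[0]-384)/2.5+120,p[1]/2.5+30)
print('top corners',[atz('top',t(p),12)[:2] for p in((95,268),(107,362),(246,347))])
C=np.array([atz('side',s(p),12)[:2] for p in((518,338),(601,340),(588,417),(500,417))])
print('side corners',C,C.mean(0))
print('rod foot',atz('top',t((168,310)),12),atz('side',s((551,381)),12))
print('rod top',tri([ray('top',t((239,122))),ray('side',s((506,43)))]))
print('tip',tri([ray('top',t((219,394))),ray('side',s((658,272)))]), atz('side',s((658,272)),175))
print('collar',tri([ray('top',t((220,392))),ray('side',s((657,236)))]))
# receiver
for n in ims:
    r=models.outline_of(n,'receiver')[0]; q=np.argwhere(r['pixels'])[:,::-1]; print(n,q.min(0),q.max(0),r['p'])
print(robot.observe())
E
```

```text
Traceback (most recent call last):
  File "h.py", line 36, in fitjack
    best=min((minimize(cost,[x0[0],x0[1],a],method='Nelder-Mead',options=dict(initial_simplex=[[x0[0],x0[1],a],[x0[0]+10,x0[1],a],[x0[0],x0[1]+10,a],[x0[0],x0[1],a+.1]],xatol=.05,fatol=1e-4)) for a in x0[2]+np.array([-.15,0,.15])),key=lambda r:r.fun)
  File "h.py", line 36, in <genexpr>
    best=min((minimize(cost,[x0[0],x0[1],a],method='Nelder-Mead',options=dict(initial_simplex=[[x0[0],x0[1],a],[x0[0]+10,x0[1],a],[x0[0],x0[1]+10,a],[x0[0],x0[1],a+.1]],xatol=.05,fatol=1e-4)) for a in x0[2]+np.array([-.15,0,.15])),key=lambda r:r.fun)
              ~~~~~~~~^^^^^^^^^^^^^^^^^^^^^^^^^^^^^^^^^^^^^^^^^^^^^^^^^^^^^^^^^^^^^^^^^^^^^^^^^^^^^^^^^^^^^^^^^^^^^^^^^^^^^^^^^^^^^^^^^^^^^^^^^^^^^^^^^^^^^^^^^^^^^^^^^^^^^^^^^^^^^^^^^^^^^^^^^
  File "h.py", line 31, in cost
    h=np.array([proj(n,q) for q in boxpts(*p,75,0,70)])
                ~~~~^^^^^
  File "h.py", line 15, in proj
    K,V=cam(n); q=K@(V[:3,:3]@np.array(P,float)+V[:3,3]); return q[:2]/q[2]
        ~~~^^^
  File "h.py", line 4, in cam
    p=optics.camera_params(n); return np.array(p["intrinsics"]),np.array(p["view"])
ValueError: time passes only in moves, steps and waits
```

```bash
python3 - <<'E'
s=open('h.py').read()
s=s.replace('''def cam(n):
    p=optics''','''_c={}
def cam(n):
    if n not in _c or n=='wrist': _c[n]=_cam(n)
    return _c[n]
def _cam(n):
    p=optics''')
open('h.py','w').write(s)
E
python3 - <<'E'
from h import *
np.set_printoptions(precision=3,suppress=True)
ims={n:optics.capture(n) for n in('top','side')}
print('both',fitjack(ims,[528,240,-.13]))
for n in ims: print(n,fitjack({n:ims[n]},[528,240,-.13]))
t=lambda p:(p[0]/3.2+260,p[1]/3.2+20); s=lambda p:((p[0]-384)/2.5+120,p[1]/2.5+30)
print('top corners',[atz('top',t(p),12)[:2] for p in((95,268),(107,362),(246,347))])
C=np.array([atz('side',s(p),12)[:2] for p in((518,338),(601,340),(588,417),(500,417))])
print('side corners',C,C.mean(0))
print('rod foot',atz('top',t((168,310)),12),atz('side',s((551,381)),12))
print('rod top',tri([ray('top',t((239,122))),ray('side',s((506,43)))]))
print('tip',tri([ray('top',t((219,394))),ray('side',s((658,272)))]), atz('side',s((658,272)),175))
print('collar',tri([ray('top',t((220,392))),ray('side',s((657,236)))]))
for n in ims:
    r=models.outline_of(n,'receiver')[0]; q=np.argwhere(r['pixels'])[:,::-1]; print(n,q.min(0),q.max(0),r['p'])
print(robot.observe())
E
```

```text
both (array([529.112, 237.394,  -0.077]), np.float64(0.20608933647411917))
top (array([529.57 , 236.398,  -0.124]), np.float64(0.11872805460212255))
side (array([529.526, 238.184,  -0.062]), np.float64(0.08348905789228621))
top corners [array([837.173, -69.283]), array([727.851, -83.449]), array([ 747.291, -239.409])]
side corners [[ 860.7   -216.174]
 [ 745.948 -229.104]
 [ 724.605  -73.735]
 [ 835.81   -56.63 ]] [ 791.766 -143.911]
rod foot [ 789.073 -151.913   12.   ] [ 790.555 -134.744   12.   ]
rod top [ 793.94  -154.306  469.497]
tip [ 651.445 -184.583  167.461] [ 646.501 -173.569  175.   ]
collar [ 643.604 -176.336  225.453]
top [258 204] [275 222] 0.79
side [279 201] [298 234] 0.76
{'t': 2.6, 'joints': array([-1.076,  0.385,  0.008, -0.   , -1.194, -0.259]), 'qd': array([ 0.002, -0.002, -0.001,  0.001,  0.001,  0.   ]), 'joint_efforts': array([  0.001, -39.046,  18.761,   4.224,   0.015,  -0.   ]), 'tcp_pos': array([ 146.036, -607.686,  222.561]), 'orientation': array([-0.118,  0.993, -0.   ,  0.   ]), 'force': array([-1.275,  0.987, -0.898]), 'torque': array([-0.029,  0.02 ,  0.004]), 'grip_force': 0.0, 'opening': 0.9957655279667319}
```

Call:
{"op": "apply_moves", "data": {
  "commands": [
    [[0, 0, 0, 0.113], [0, 0, 0, 0.113], [0, 0, 0, 0.113], [-1.63, 4.61, 0, 0], [-1.63, 4.61, 0, 0], [-1.63, 4.61, 0, 0], [-1.63, 4.61, 0, 0], [-1.63, 4.61, 0, 0], [-1.63, 4.61, 0, 0], [-1.63, 4.61, 0, 0]]
  ],
  "hand": 8.7
}}

```text
t: 3.6
tcp_pos: [293.2, -296.8, 222.9]
orientation: [0.052, 0.999, -0.0, 0.001]
force: [0.1, 1.0, 0.4]
opening: 0.999
grip_force: 0.0
```

Call:
{"op": "apply_moves", "data": {
  "commands": [
    [[-1.63, 4.61, 0, 0], [-1.63, 4.61, 0, 0], [-1.63, 4.61, 0, 0], [-1.63, 4.61, 0, 0], [-1.63, 4.61, 0, 0], [-1.63, 4.61, 0, 0], [-1.63, 4.61, 0, 0], [0, 0, 0, 0]]
  ]
}}

```text
t: 4.4
tcp_pos: [442.0, 15.0, 222.8]
orientation: [0.049, 0.999, 0.0, 0.001]
force: [0.9, 0.2, 1.2]
opening: 0.999
grip_force: 0.0
```

```bash
cat >> h.py <<'E'
def go(x,y,z,a=None):
    """tool-frame delta (cm) to reach world x,y,z ; a = world angle wanted for the tool y axis"""
    from scipy.spatial.transform import Rotation as Ro
    o=robot.observe(); R=Ro.from_quat(o['orientation']).as_matrix()
    print('tcp',o['tcp_pos'],'yang',np.arctan2(R[1,1],R[0,1]),'tool z',R[:,2],'t',o['t'],'delta cm',R.T@(np.array([x,y,z])-o['tcp_pos'])/10,'' if a is None else ('yaw',-(a-np.arctan2(R[1,1],R[0,1]))))
def ell(n,k,z):
    r=models.outline_of(n,k)
    for x in r[:2]:
        q=np.argwhere(x['pixels'])[:,::-1]; print(k,round(x['p'],2),q.min(0),q.max(0),'at z',atz(n,q.mean(0),z))
E
python3 - <<'E'
from h import *
np.set_printoptions(precision=2,suppress=True)
save('wrist','pics/w1.png')
c,d=ray('wrist',(256,192)); print('cam',c,d)
ell('wrist','receiver',85)
for k in('receiver_mouth','receiver'):
    print(k,[(x['p'],x['position'],atz('wrist',np.array(x['position'])[::-1],85 if 'm' in k else 0)) for x in models.tip_of('wrist',k)])
go(440,8,36)
E
```

```text
cam [372.01  19.63 384.47] [ 0.26 -0.02 -0.96]
receiver 0.83 [216 139] [274 205] at z [433.34   5.09  85.  ]
receiver_mouth [(0.8, [178.2, 241.2], array([437.45,  -0.26,  85.  ]))]
receiver [(0.71, [161.0, 246.1], array([435.91,   2.24,   0.  ]))]
tcp [438.92  10.17 222.44] yang 1.4670233013881497 tool z [-0. -0. -1.] t 4.6 delta cm [-0.14 -0.2  18.64]
```

View pics/w1.png

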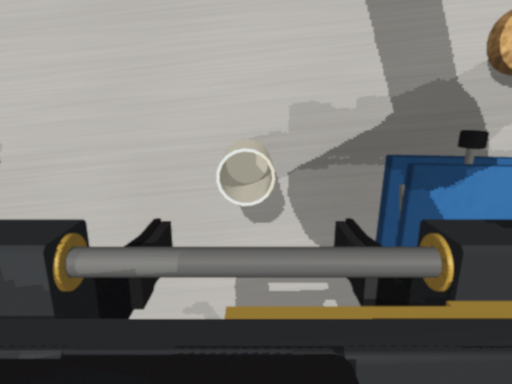

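The receiver's mouth is centred at about pixel (246,178), with the jack at the right and its knob at (473,138).

Call:
{"op": "apply_moves", "data": {
  "commands": [
    [[0.05, -0.93, 2, 0], [0, 0, 3, 0], [0, 0, 0, 0]]
  ]
}}

```text
t: 4.9
tcp_pos: [434.7, -0.6, 169.7]
orientation: [0.053, 0.999, -0.001, -0.004]
force: [-0.7, -0.3, 0.5]
opening: 1.004
grip_force: 0.0
```

Run:
```python
from h import *
np.set_printoptions(precision=2,suppress=True)
im=save('wrist','pics/w2.png')
ell('wrist','receiver',85)
m=models.tip_of('wrist','receiver_mouth')
print([(x['p'],x['position'],atz('wrist',np.array(x['position'])[::-1],85)) for x in m])
# two wrist places: earlier ray direct
c1=np.array([372.01,19.63,384.47]); p1=np.array([437.45,-.26,85]); d1=(p1-c1)/np.linalg.norm(p1-c1)
if m: print('tri',tri([(c1,d1),ray('wrist',np.array(m[0]['position'])[::-1])]))
go(438,1,36)
```

```text
receiver 0.74 [231 152] [298 232] at z [439.52   8.74  85.  ]
[(0.57, [201.3, 261.4], array([447.1 ,   6.92,  85.  ]))]
tri [413.17   7.22 195.65]
tcp [438.68   0.94 173.81] yang 1.4667231626434905 tool z [ 0. -0. -1.] t 5.05 delta cm [ 0.09 -0.   13.78]
```

Run:
```python
from h import *
im=cv2.imread('pics/w2.png'); hsv=cv2.cvtColor(im,cv2.COLOR_BGR2HSV)
sub=im[130:250,190:330]; cv2.imwrite('pics/w2c.png',cv2.resize(sub,None,fx=4,fy=4,interpolation=3))
for x,y in((438,1),(438,7),(445,4)):
    h=np.array([proj('wrist',[x+28*np.cos(a),y+28*np.sin(a),85]) for a in np.linspace(0,6.28,60)]); print(x,y,h.min(0),h.max(0))
```

```text
438 1 [217.8607599  156.44296681] [287.99064019 224.08938715]
438 7 [225.32231322 155.655635  ] [295.49264906 223.38468743]
445 4 [222.69897027 164.88867971] [292.36726786 231.65033237]
```

View pics/w2c.png

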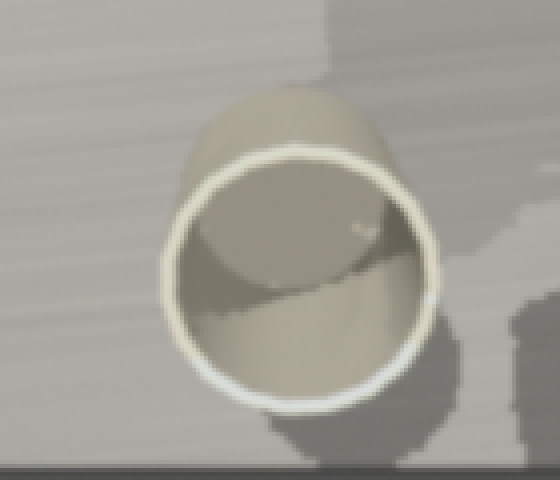

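Rim spans columns 230–300 and rows 166–234, but the arm was still settling when that picture was taken. I'll repeat it at rest.

```bash
cat >> h.py <<'E'
def rim(im,guess,z=85):
    """fit receiver mouth (x,y) by white rim in wrist image"""
    g=cv2.cvtColor(im,cv2.COLOR_RGB2GRAY).astype(np.float32); g=cv2.GaussianBlur(g,(0,0),1.2); V=_cam('wrist')
    def pj(P): q=(V[1][:3,:3]@P.T).T+V[1][:3,3]; q=q@V[0].T; return q[:,:2]/q[:,2:]
    a=np.linspace(0,2*np.pi,120)
    def sc(p):
        s=0
        for r,w in((26.5,1),(23,-.5),(30.5,-.5)):
            m=pj(np.c_[p[0]+r*np.cos(a),p[1]+r*np.sin(a),0*a+z]).astype(np.float32)
            s+=w*cv2.remap(g,m[:,:1],m[:,1:],1).mean()
        return -s
    P=[(sc((guess[0]+i,guess[1]+j)),guess[0]+i,guess[1]+j) for i in range(-16,17) for j in range(-16,17)]
    return min(P)
E
python3 - <<'E'
from h import *
np.set_printoptions(precision=2,suppress=True)
go(438,5,36); im=optics.capture('wrist'); print(rim(im,(440,5))); im=optics.capture('wrist'); print(rim(im,(440,5))); go(443,5,36)
E
```

```text
tcp [438.68   0.94 173.81] yang 1.4667231626434905 tool z [ 0. -0. -1.] t 5.05 delta cm [ 0.14  0.39 13.78] 
(np.float32(-49.236122), 441, 8)
(np.float32(-49.316246), 440, 8)
tcp [439.01   1.48 174.08] yang 1.467174461886562 tool z [ 0.  0. -1.] t 5.15 delta cm [-0.32  0.38 13.81]
```

Call:
{"op": "apply_moves", "data": {
  "commands": [
    [[-0.08, 0.66, 2, 0], [0, 0, 3, 0], [0, 0, 3, 0], [0, 0, 3, 0], [0, 0, 1.8, 0], [0, 0, 1.0, 0], [0, 0, 0, 0]]
  ]
}}

```text
t: 5.85
tcp_pos: [439.6, 8.1, 34.2]
orientation: [0.052, 0.999, -0.0, -0.0]
force: [0.5, -0.6, 0.3]
opening: 0.996
grip_force: 0.0
```

Call:
{"op": "apply_moves", "data": {
  "commands": [
    [[0, 0, 0, 0], [0, 0, 0, 0], [0, 0, 0, 0], [0, 0, 0, 0], [0, 0, 0, 0], [0, 0, 0, 0]]
  ],
  "hand": 4.5,
  "squeeze": 10
}}

```text
t: 6.45
tcp_pos: [439.7, 8.1, 34.9]
orientation: [0.052, 0.999, 0.0, 0.0]
force: [-1.3, 1.3, 3.4]
opening: 0.632
grip_force: 10.0
```

Call:
{"op": "apply_moves", "data": {
  "commands": [
    [[0, 0, -1, 0], [0, 0, -2.5, 0], [0, 0, -3, 0], [0, 0, -3, 0], [0, 0, -2.5, 0], [0, 0, 0, 0]]
  ]
}}

```text
t: 7.05
tcp_pos: [441.8, 8.7, 158.5]
orientation: [0.051, 0.999, 0.001, 0.004]
force: [0.5, -0.3, -0.8]
opening: 0.626
grip_force: 10.0
```

Call:
{"op": "apply_moves", "data": {
  "commands": [
    [[-0.4, 1.4, 0, 0], [-0.73, 2.66, 0, 0], [-0.9, 3.25, 0, 0], [-0.9, 3.25, 0, 0], [-0.9, 3.25, 0, 0], [-0.9, 3.25, 0, 0], [-0.8, 3.0, 0, 0], [-0.6, 2.2, 0, 0], [-0.4, 1.45, 0, 0], [0, 0, 0, 0]]
  ]
}}

```text
t: 8.05
tcp_pos: [528.9, 238.8, 153.0]
orientation: [0.051, 0.999, -0.001, -0.001]
force: [-0.0, 0.4, -1.1]
opening: 0.63
grip_force: 10.0
```

Run:
```python
from h import *
np.set_printoptions(precision=2,suppress=True)
optics.capture('top'); go(529.3,237,106)
im=save('wrist','pics/w3.png')
K,V=_cam('wrist')
def P(p): q=K@(V[:3,:3]@np.array(p,float)+V[:3,3]); return q[:2]/q[2]
for c in ((529.3,237,-.11),):
    for q in boxpts(*c,75,70,70)[::2]:
        uv=P(q); print(q,uv); cv2.circle(im,tuple(int(v) for v in uv),4,(255,0,0),1)
k=[c[0]-107*np.cos(c[2]),c[1]-107*np.sin(c[2]),38]; uv=P(k); cv2.circle(im,tuple(int(v) for v in uv),4,(0,255,0),1)
cv2.imwrite('pics/w3.png',im[:,:,::-1])
```

```text
tcp [528.32 237.58 153.22] yang 1.4683329556675577 tool z [-0. -0. -1.] t 8.1 delta cm [-0.11 -0.04  4.72] Traceback (most recent call last):
  File "<stdin>", line 5, in <module>
NameError: name '_cam' is not defined. Did you mean: 'cam'?
```

View pics/w3.png

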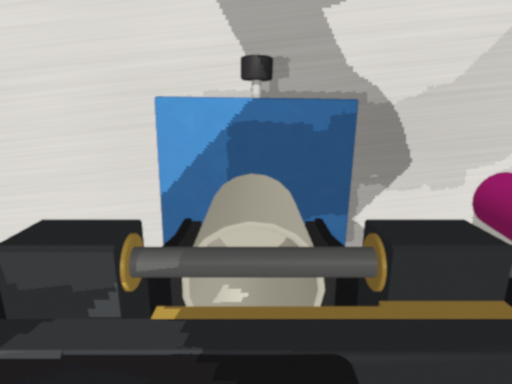

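The plate shows squarely under the receiver, with its far edge at row 99 from column 156 to 358 and the knob at (257,68). The tool is aligned with the jack.

Run:
```python
from h import *
np.set_printoptions(precision=2,suppress=True)
a=atz('wrist',(156,98),70);b=atz('wrist',(358,101),70); m=(a+b)/2
print(a,b,np.linalg.norm(a-b)); u=(b-a)/np.linalg.norm(b-a); n=np.array([u[1],-u[0],0]); print('centre',m+75*n,'yaw',np.arctan2(n[1],n[0]))
print('knob',atz('wrist',(257,68),45))
c=m+75*n; go(c[0],c[1],105)
```

```text
[448.7  173.88  70.  ] [465.76 319.97  70.  ] 147.08311816952573
centre [531.72 238.23  70.  ] yaw -0.11624591876476786
knob [433.25 249.53  45.  ]
tcp [528.13 236.81 153.53] yang 1.4676056916787728 tool z [-0. -0. -1.] t 8.15 delta cm [-0.35  0.19  4.85]
```

Call:
{"op": "apply_moves", "data": {
  "commands": [
    [[-0.2, 0.1, 1.2, 0], [0, 0, 1.5, 0], [0, 0, 1.0, 0], [0, 0, 0.5, 0], [0, 0, 0.3, 0], [0, 0, 0.2, 0], [0, 0, 0, 0], [0, 0, 0, 0]]
  ]
}}

```text
t: 8.95
tcp_pos: [531.3, 238.1, 108.0]
orientation: [0.052, 0.999, 0.0, 0.0]
force: [0.2, 0.3, -0.7]
opening: 0.626
grip_force: 10.0
```

Call:
{"op": "apply_moves", "data": {
  "commands": [
    [[0, 0, 0.1, 0], [0, 0, 0.1, 0], [0, 0, 0, 0], [0, 0, 0.1, 0], [0, 0, 0, 0], [0, 0, 0, 0]]
  ]
}}

```text
t: 9.55
tcp_pos: [531.1, 238.0, 105.0]
orientation: [0.051, 0.999, 0.0, 0.0]
force: [-1.2, 0.1, 2.8]
opening: 0.627
grip_force: 10.0
```

Call:
{"op": "apply_moves", "data": {
  "commands": [
    [[0, 0, 0, 0], [0, 0, 0, 0], [0, 0, 0, 0], [0, 0, 0, 0], [0, 0, 0, 0], [0, 0, 0, 0]]
  ],
  "hand": 8.4
}}

```text
t: 10.15
tcp_pos: [531.0, 238.0, 104.5]
orientation: [0.052, 0.999, -0.0, -0.0]
force: [0.1, -0.0, -0.8]
opening: 0.955
grip_force: 0.0
```

Call:
{"op": "apply_moves", "data": {
  "commands": [
    [[0, 0, -1, 0], [0, 0, -3, 0], [0, 0, -3, 0], [0, 0, -3, 0], [0, 0, -3, 0], [0, 0, 0, 0], [0, 0, 0, 0]]
  ]
}}

```text
t: 10.85
tcp_pos: [531.1, 238.1, 235.8]
orientation: [0.052, 0.999, 0.001, 0.001]
force: [0.2, 0.3, -0.6]
opening: 0.966
grip_force: 0.0
```

Run:
```python
from h import *
np.set_printoptions(precision=2,suppress=True)
optics.capture('wrist');im=save('wrist','pics/w4.png')
print('receiver',rim(im,(531,238),155))
print([(x['p'],x['position'],atz('wrist',np.array(x['position'])[::-1],38)) for x in models.tip_of('wrist','jack_knob')])
go(531,238,225)
```

```text
receiver (np.float32(-47.448475), 531, 238)
[(0.77, [64.4, 255.3], array([423.22, 250.7 ,  38.  ]))]
tcp [530.35 237.55 233.45] yang 1.4674877429955606 tool z [-0. -0. -1.] t 11.0 delta cm [-0.06  0.05  0.84]
```

View pics/w4.png

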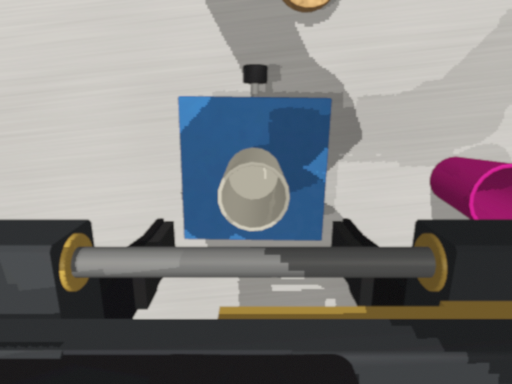

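The receiver stands on the plate, its mouth centred at (254,195). The plate corners are (179,97), (330,98), (323,240) and (185,240), and the knob is at (255,72).

Run:
```python
from h import *
np.set_printoptions(precision=3,suppress=True)
C=np.array([atz('wrist',p,70)[:2] for p in((179,97),(330,98),(323,240),(185,240))]); print(C,C.mean(0))
v=(C[2]+C[3]-C[0]-C[1]); w=C[1]+C[2]-C[0]-C[3]; a1=np.arctan2(v[1],v[0]); a2=np.arctan2(w[1],w[0])-np.pi/2; print(a1,a2,np.hypot(*v)/2,np.hypot(*w)/2)
a=(a1+a2)/2; c=C.mean(0); k=c-98*np.array([np.cos(a),np.sin(a)]); print('knob',k, atz('wrist',(255,66),45))
go(k[0],k[1],150,a+np.pi/2); go(k[0],k[1],20)
```

```text
[[448.561 174.093]
 [464.312 318.716]
 [611.152 305.018]
 [596.08  156.889]] [530.026 238.679]
-0.10459521164386462 -0.10489743034603705 147.9881729439104 147.18532014240202
knob [432.563 248.925] [425.466 250.13   45.   ]
tcp [530.352 237.553 233.448] yang 1.4674877429955606 tool z [-0.002 -0.001 -1.   ] t 11.0 delta cm [9.828 0.135 8.363] ('yaw', np.float64(0.0014377371956149076))
tcp [530.352 237.553 233.448] yang 1.4674877429955606 tool z [-0.002 -0.001 -1.   ] t 11.0 delta cm [ 9.803  0.154 21.363]
```

Call:
{"op": "apply_moves", "data": {
  "commands": [
    [[3, 0.05, 0, 0], [4, 0.1, 0, 0], [2.8, 0, 0, 0], [0, 0, 3, 0], [0, 0, 4, 0], [0, 0, 4, 0], [0, 0, 4, 0], [0, 0, 3, 0], [0, 0, 0, 0], [0, 0, 0, 0]]
  ]
}}

```text
t: 12.0
tcp_pos: [433.8, 249.4, 54.4]
orientation: [0.051, 0.999, -0.001, -0.0]
force: [0.8, -0.3, 0.6]
opening: 0.964
grip_force: 0.0
```

Run:
```python
from h import *
np.set_printoptions(precision=3,suppress=True)
go(432.6,249,20,1.466)
```

```text
tcp [433.777 249.435  54.375] yang 1.4681937251957857 tool z [-0.001 -0.002 -1.   ] t 12.0 delta cm [ 0.111 -0.05   3.438] ('yaw', np.float64(0.002193725195785756))
```

Call:
{"op": "apply_moves", "data": {
  "commands": [
    [[0.1, -0.05, 1, 0], [0, 0, 1.4, 0], [0, 0, 1.0, 0], [0, 0, 0, 0], [0, 0, 0, 0]]
  ]
}}

```text
t: 12.5
tcp_pos: [432.9, 249.4, 21.0]
orientation: [0.051, 0.999, 0.0, 0.0]
force: [0.0, -0.2, 0.2]
opening: 0.963
grip_force: 0.0
```

Call:
{"op": "apply_moves", "data": {
  "commands": [
    [[0, 0, 0, 0], [0, 0, 0, 0], [0, 0, 0, 0], [0, 0, 0, 0], [0, 0, 0, 0], [0, 0, 0, 0], [0, 0, 0, 0], [0, 0, 0, 0]]
  ],
  "hand": 1.5,
  "squeeze": 30
}}

```text
t: 13.3
tcp_pos: [432.6, 249.2, 20.5]
orientation: [0.052, 0.999, -0.0, -0.0]
force: [-0.3, -0.4, 0.2]
opening: 0.318
grip_force: 0.0
```

Call:
{"op": "apply_moves", "data": {
  "commands": [
    [[0, 0, 0, 0], [0, 0, 0, 0], [0, 0, 0, 0], [0, 0, 0, 0]]
  ]
}}

```text
t: 13.7
tcp_pos: [432.7, 249.4, 20.5]
orientation: [0.052, 0.999, 0.0, 0.0]
force: [-1.0, 1.5, -0.5]
opening: 0.292
grip_force: 30.0
```

Call:
{"op": "apply_moves", "data": {
  "commands": [
    [[-0.05, -0.2, 0, 0], [-0.1, -0.4, 0, 0], [-0.15, -0.6, 0, 0], [-0.2, -0.8, 0, 0], [-0.24, -0.97, 0, 0], [-0.24, -0.97, 0, 0], [-0.24, -0.97, 0, 0], [-0.24, -0.97, 0, 0], [-0.2, -0.8, 0, 0], [-0.1, -0.4, 0, 0]]
  ]
}}

```text
t: 14.7
tcp_pos: [442.8, 175.9, 20.6]
orientation: [0.052, 0.999, -0.0, -0.0]
force: [-0.9, 3.3, -3.0]
opening: 0.291
grip_force: 30.1
```

Run:
```python
from h import *
np.set_printoptions(precision=3,suppress=True)
o=robot.observe();print(o['tcp_pos'],o['force'],o['torque'],o['opening'],o['grip_force'])
ims={n:save(n,f'pics/{n}1.png') for n in('top','side')}
a=ims['top'][140:250,160:300]; b=ims['side'][190:330,190:330]
f=lambda i:cv2.resize(i,(400,int(400*i.shape[0]/i.shape[1])),interpolation=3); a,b=f(a),f(b); H=400
cv2.imwrite('pics/m1.png',np.hstack([cv2.copyMakeBorder(i,0,H-i.shape[0],0,0,0) for i in(a,b)])[:,:,::-1])
```

```text
[442.775 175.852  20.566] [-0.913  3.284 -2.998] [1.191 0.282 0.512] 0.2908995451900585 30.070102214813232
```

View pics/m1.png

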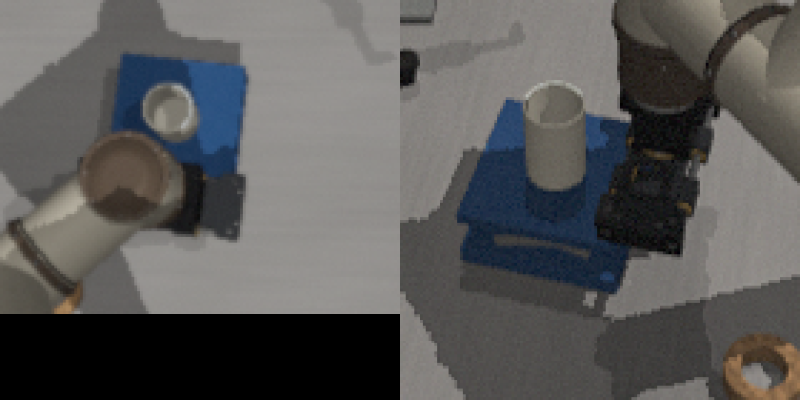

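The jack follows the grip and the receiver is upright, still near the plate's middle in both views. I'll continue.

Call:
{"op": "apply_moves", "data": {
  "commands": [
    [[-0.1, -0.4, 0, 0], [-0.2, -0.8, 0, 0], [-0.25, -1.0, 0, 0], [-0.25, -1.0, 0, 0], [-0.25, -1.0, 0, 0], [-0.25, -1.0, 0, 0], [-0.25, -1.0, 0, 0], [-0.25, -1.0, 0, 0], [-0.25, -1.0, 0, 0], [-0.25, -1.0, 0, 0]]
  ]
}}

```text
t: 15.8
tcp_pos: [456.3, 82.1, 20.6]
orientation: [0.052, 0.999, -0.0, -0.0]
force: [0.1, 4.6, -2.1]
opening: 0.287
grip_force: 30.1
```

Call:
{"op": "apply_moves", "data": {
  "commands": [
    [[-0.25, -1.0, 0, 0], [-0.25, -1.0, 0, 0], [-0.25, -1.0, 0, 0], [-0.25, -1.0, 0, 0], [-0.25, -1.0, 0, 0], [-0.25, -1.0, 0, 0], [-0.25, -1.0, 0, 0], [-0.25, -1.0, 0, 0], [-0.25, -1.0, 0, 0], [-0.25, -1.0, 0, 0]]
  ]
}}

```text
t: 16.8
tcp_pos: [470.7, -19.8, 20.5]
orientation: [0.052, 0.999, -0.0, -0.0]
force: [-1.0, 6.1, -1.1]
opening: 0.292
grip_force: 30.1
```

Call:
{"op": "apply_moves", "data": {
  "commands": [
    [[-0.25, -1.0, 0, 0], [-0.25, -1.0, 0, 0], [-0.25, -1.0, 0, 0], [-0.25, -1.0, 0, 0], [-0.25, -1.0, 0, 0], [-0.25, -1.0, 0, 0], [-0.25, -1.0, 0, 0], [-0.25, -1.0, 0, 0], [-0.2, -0.8, 0, 0], [-0.1, -0.4, 0, 0]]
  ]
}}

```text
t: 17.8
tcp_pos: [483.5, -113.7, 20.5]
orientation: [0.052, 0.999, 0.0, -0.001]
force: [-1.1, 7.3, 0.9]
opening: 0.287
grip_force: 30.1
```

Call:
{"op": "apply_moves", "data": {
  "commands": [
    [[-0.15, -0.5, 0, 0], [-0.27, -1.0, 0, 0], [-0.27, -1.0, 0, 0], [-0.27, -1.0, 0, 0], [-0.27, -1.0, 0, 0], [-0.27, -1.0, 0, 0], [-0.25, -0.9, 0, 0], [-0.13, -0.5, 0, 0], [0, 0, 0, 0]]
  ]
}}

```text
t: 18.7
tcp_pos: [494.8, -184.3, 20.6]
orientation: [0.052, 0.999, -0.0, -0.001]
force: [-1.5, 1.5, 1.6]
opening: 0.287
grip_force: 30.0
```

Call:
{"op": "apply_moves", "data": {
  "commands": [
    [[0, 0, 0, -0.01], [0, 0, 0, -0.02], [0, 0, 0, -0.03], [0, 0, 0, -0.03], [0, 0, 0, -0.03], [0, 0, 0, -0.03], [0, 0, 0, -0.03], [0, 0, 0, -0.03], [0, 0, 0, -0.02], [0, 0, 0, -0.01]]
  ]
}}

```text
t: 19.7
tcp_pos: [495.9, -184.2, 20.6]
orientation: [-0.067, 0.998, -0.0, 0.0]
force: [0.3, -5.5, -0.9]
opening: 0.288
grip_force: 30.0
```

Run:
```python
from h import *
np.set_printoptions(precision=3,suppress=True)
o=robot.observe();print(o['tcp_pos'],o['force'],o['torque'],o['opening'],o['grip_force'])
go(500,-180,20)
ims={n:save(n,f'pics/{n}2.png') for n in('top','side')}
a=ims['top'][60:200,270:390]; b=ims['side'][60:220,150:310]
f=lambda i:cv2.resize(i,(400,int(400*i.shape[0]/i.shape[1])),interpolation=3); a,b=f(a),f(b); H=470
cv2.imwrite('pics/m2.png',np.hstack([cv2.copyMakeBorder(i,0,H-i.shape[0],0,0,0) for i in(a,b)])[:,:,::-1])
print('both',fitjack({'side':ims['side']},[592,-172,.13]))
```

```text
[ 495.921 -184.195   20.563] [ 0.328 -5.524 -0.86 ] [-1.541 -0.062 -0.683] 0.2882519462174116 29.999763908758723
tcp [ 495.921 -184.195   20.563] yang 1.7057820745757533 tool z [ 0.001 -0.    -1.   ] t 19.7 delta cm [-0.461  0.361  0.056] 
both (array([ 593.022, -177.07 ,    0.131]), np.float64(0.48191768086544967))
```

View pics/m2.png

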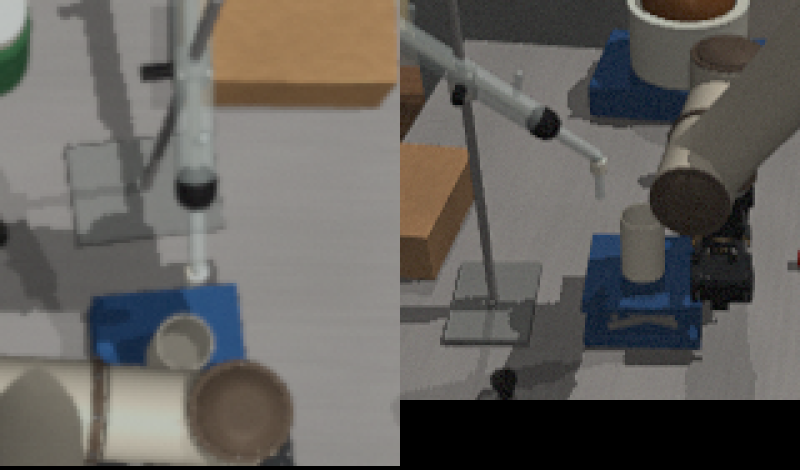

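The top view has the mouth at crop (185,340) and the collar at (199,272). The side view has the mouth at (645,216) and the tip at (600,197), so the receiver still has to go about 50 mm towards the stand.

Run:
```python
from h import *
np.set_printoptions(precision=3,suppress=True)
t=lambda p:(p[0]/3.3333+270,p[1]/3.3333+60); s=lambda p:((p[0]-400)/2.5+150,p[1]/2.5+60)
print('mouth top',atz('top',t((185,340)),155),'side',atz('side',s((645,216)),155),'tri',tri([ray('top',t((185,340))),ray('side',s((645,216)))]))
print('collar top',atz('top',t((199,272)),220),'tip side',atz('side',s((600,197)),175))
def ang(n,f,p,q,z):
    a=atz(n,f(p),z);b=atz(n,f(q),z); d=(a-b) ; print(n,np.degrees(np.arctan2(d[1],d[0])),d)
ang('top',t,(91,297),(238,285),70); ang('top',t,(80,245),(226,226),12); ang('top',t,(65,148),(78,245),12)
ang('side',s,(583,345),(593,235),70)
for n in('top','side'):
    for k in('receiver_mouth','drip_tip'):
        r=models.tip_of(n,k); print(n,k,[(round(x['p'],2),x['position'],atz(n,np.array(x['position'])[::-1],155 if 'r' in k[:1] else 175)) for x in r[:2]])
```

```text
mouth top [ 595.106 -176.698  155.   ] side [ 588.663 -169.964  155.   ] tri [ 593.077 -177.509  149.863]
collar top [ 645.461 -180.195  220.   ] tip side [ 645.28  -173.751  175.   ]
top 95.5606345634614 [-14.694 150.926   0.   ]
top 98.3913623042235 [-23.201 157.279   0.   ]
top 7.734454964929314 [108.253  14.703   0.   ]
side 98.7899364829925 [-33.111 214.13    0.   ]
top receiver_mouth [(0.52, [162.9, 323.7], array([ 592.106, -170.943,  155.   ]))]
top drip_tip [(0.69, [147.8, 329.5], array([ 636.864, -186.591,  175.   ]))]
side receiver_mouth [(0.76, [145.2, 245.8], array([ 596.498, -175.132,  155.   ])), (0.29, [168.2, 331.7], array([ 329.915, -100.945,  155.   ]))]
side drip_tip [(0.68, [141.1, 226.9], array([ 652.224, -160.443,  175.   ]))]
```

Call:
{"op": "apply_moves", "data": {
  "commands": [
    [[-0.2, -0.05, 0, 0], [-0.5, -0.1, 0, 0], [-0.7, -0.15, 0, 0], [-0.7, -0.15, 0, 0], [-0.7, -0.15, 0, 0], [-0.7, -0.15, 0, 0], [-0.7, -0.15, 0, 0], [-0.5, -0.1, 0, 0], [-0.3, -0.1, 0, 0], [0, 0, 0, 0]]
  ]
}}

```text
t: 21.0
tcp_pos: [537.4, -187.1, 20.2]
orientation: [-0.069, 0.998, 0.002, -0.01]
force: [-16.6, 0.7, 15.5]
opening: 0.292
grip_force: 30.0
```

Run:
```python
from h import *
np.set_printoptions(precision=3,suppress=True)
go(546.5,-188,20)
ims={n:save(n,f'pics/{n}3.png') for n in('top','side')}
a=ims['top'][110:180,290:360]; b=ims['side'][100:180,190:270]
f=lambda i:cv2.resize(i,(400,400),interpolation=3)
cv2.imwrite('pics/m3.png',np.hstack([f(a),f(b)])[:,:,::-1])
print('side',fitjack({'side':ims['side']},[644,-175,.13]))
```

```text
tcp [ 537.449 -187.117   20.239] yang 1.7082994947432018 tool z [-0.021  0.002 -1.   ] t 21.0 delta cm [-0.885 -0.212  0.005] 
side (array([ 636.311, -180.513,    0.164]), np.float64(0.4814254049445866))
```

View pics/m3.png

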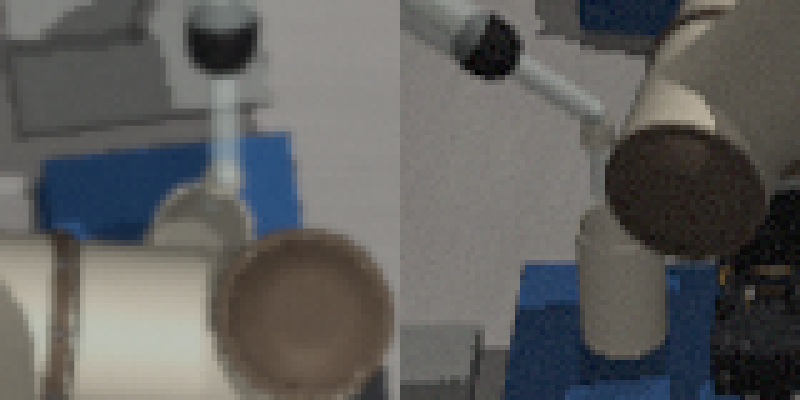

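The receiver's mouth is now nearly under the tube, but the tool reads -16 N in x and stopped about 7 mm short. I'll check why before moving further.

Run:
```python
from h import *
np.set_printoptions(precision=3,suppress=True)
optics.capture('wrist')
o=robot.observe(); print(o)
im=save('wrist','pics/w5.png'); 
t=lambda p:(p[0]/5.714+290,p[1]/5.714+110); s=lambda p:((p[0]-400)/5+190,p[1]/5+100)
print('disc',[atz('top',t((305,315)),z) for z in(200,250,300)],[atz('side',s((685,190)),z) for z in(200,250,300)])
print('disc tri',tri([ray('top',t((305,315))),ray('side',s((685,190)))]))
g=cv2.imread('pics/side3.png')[60:240,150:330]; cv2.imwrite('pics/m4.png',np.hstack([cv2.resize(g,(380,380),interpolation=3),cv2.resize(im[:,:,::-1],None,fx=.8,fy=.8)[:300].copy() if 0 else cv2.copyMakeBorder(cv2.resize(im[:,:,::-1],(410,308)),0,72,0,0,0)]))
```

```text
{'t': 21.15, 'joints': array([-0.051,  0.522, -0.352, -0.001, -0.717, -1.382]), 'qd': array([ 0.001, -0.001, -0.002,  0.001,  0.   ,  0.001]), 'joint_efforts': array([  2.353, -33.399,  18.693,   3.148,   4.614,  -0.285]), 'tcp_pos': array([ 537.399, -187.107,   20.191]), 'orientation': array([-0.069,  0.998,  0.002, -0.01 ]), 'force': array([-16.014,   0.949,  15.421]), 'torque': array([0.313, 4.724, 0.291]), 'grip_force': 29.95767116546631, 'opening': 0.29055840295374313}
disc [array([ 577.024, -224.864,  200.   ]), array([ 567.317, -215.193,  250.   ]), array([ 557.61 , -205.522,  300.   ])] [array([ 587.427, -150.751,  200.   ]), array([573.946, -80.872, 250.   ]), array([560.465, -10.993, 300.   ])]
disc tri [ 596.677 -236.761  137.463]
```

View pics/m4.png

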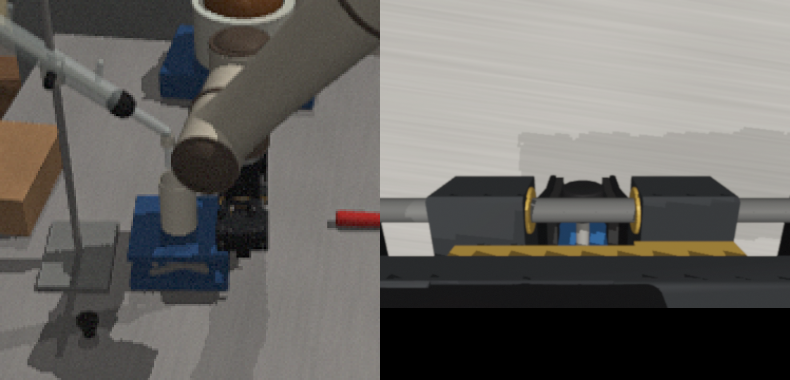

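Joints are far from their limits, and the force acts at the knob as a push back and up. The wrist picture shows only the hand over the jack. This looks like jamming: the push makes the arm press the knob down, which adds friction. I'll back off a little, unload the vertical force and watch what happens.

Call:
{"op": "apply_moves", "data": {
  "commands": [
    [[0.1, 0, 0, 0], [0.1, 0, 0, 0], [0.1, 0, 0, 0], [0.1, 0, 0, 0], [0, 0, 0, 0]]
  ]
}}

```text
t: 21.7
tcp_pos: [537.5, -187.2, 20.3]
orientation: [-0.069, 0.998, 0.001, -0.006]
force: [-9.1, 3.2, 9.1]
opening: 0.29
grip_force: 30.0
```

Call:
{"op": "apply_moves", "data": {
  "commands": [
    [[0, 0, -0.1, 0], [0, 0, 0, 0]]
  ]
}}

```text
t: 21.9
tcp_pos: [538.2, -187.1, 20.3]
orientation: [-0.069, 0.998, 0.001, -0.005]
force: [-5.4, 2.1, 2.2]
opening: 0.287
grip_force: 30.0
```

Confirmed: unloading let the jack creep forward, so this is friction jamming rather than an obstacle. I'll advance gently with the vertical load near zero.

Call:
{"op": "apply_moves", "data": {
  "commands": [
    [[0, 0, -0.03, 0], [-0.1, -0.02, -0.02, 0], [-0.1, -0.02, -0.02, 0], [-0.1, -0.02, 0, 0], [0, 0, 0, 0]]
  ]
}}

```text
t: 22.4
tcp_pos: [544.2, -187.7, 21.1]
orientation: [-0.069, 0.998, 0.001, -0.002]
force: [-4.6, 1.2, -3.8]
opening: 0.287
grip_force: 30.0
```

Run:
```python
from h import *
np.set_printoptions(precision=2,suppress=True)
go(546.5,-188,20)
ims={n:save(n,f'pics/{n}4.png') for n in('top','side')}
t=lambda p:(p[0]/5.714+290,p[1]/5.714+110)
m0=atz('top',t((203,230)),155); print('at frame3 mouth top',m0,'collar',atz('top',t((222,175)),220))
for n in ims:
    for k in('receiver_mouth','drip_tip','receiver'):
        r=models.tip_of(n,k); print(n,k,[(round(x['p'],2),x['position'],atz(n,np.array(x['position'])[::-1],{'receiver_mouth':155,'drip_tip':175,'receiver':70}[k])) for x in r[:1]])
r=models.outline_of('side','receiver')[0]; q=np.argwhere(r['pixels'])[:,::-1]; print(r['p'],q.min(0),q.max(0))
b=q[q[:,1]>q[:,1].max()-12]; print('side lower cols',b[:,0].min(),b[:,0].max())
# predicted side bbox of receiver at hypothesis (642,-176)
def cyl(x,y): return np.array([proj('side',[x+28*np.cos(a),y+28*np.sin(a),z]) for a in np.linspace(0,6.28,60) for z in(70,155)])
for h in((638,-175),(645,-175)): print(h,cyl(*h).min(0),cyl(*h).max(0))
```

```text
tcp [ 544.16 -187.74   21.13] yang 1.7081191661469226 tool z [-0.  0. -1.] t 22.4 delta cm [-0.23 -0.06  0.11] 
at frame3 mouth top [ 633.42 -176.99  155.  ] collar [ 648.47 -177.63  220.  ]
top receiver_mouth [(0.62, [241.2, 179.8], array([337.72, 277.98, 155.  ]))]
top drip_tip [(0.92, [146.9, 330.2], array([ 639.8 , -188.82,  175.  ]))]
top receiver [(0.65, [149.9, 324.2], array([ 654.31, -185.08,   70.  ]))]
side receiver_mouth [(0.67, [142.3, 229.1], array([ 650.9 , -182.49,  155.  ]))]
side drip_tip [(0.86, [139.0, 227.8], array([ 651.78, -171.71,  175.  ]))]
side receiver [(0.89, [167.9, 229.2], array([ 650.09, -160.37,   70.  ]))]
0.57 [223 140] [240 170]
side lower cols 224 240
(638, -175) [223.67 138.84] [242.42 170.92]
(645, -175) [221.47 138.65] [240.3  170.71]
```

Run:
```python
from h import *
np.set_printoptions(precision=2,suppress=True,linewidth=200)
g=cv2.cvtColor(cv2.imread('pics/side4.png'),cv2.COLOR_BGR2GRAY)
print('cols',np.arange(214,250))
for r in range(122,174,2): print(r,g[r,214:250])
for p in((645,-175,155),(645,-175,175),(645,-175,70),(645,-175,225),(655,-175,155),(645,-165,155)): print(p,proj('side',p),proj('top',p))
g=cv2.cvtColor(cv2.imread('pics/top4.png'),cv2.COLOR_BGR2GRAY)
print('top cols',np.arange(308,346))
for r in range(128,160): print(r,g[r,308:346])
```

```text
cols [214 215 216 217 218 219 220 221 222 223 224 225 226 227 228 229 230 231 232 233 234 235 236 237 238 239 240 241 242 243 244 245 246 247 248 249]
122 [125 126 124 122 121 119 125 122 121 106  98  96 105 103 120 128 128 113 120 120 111  90 109 114 129 134 142 147 154 157 160 162 164 168 168 170]
124 [125 127 123 122 124 119 120 123 122 125 124 118  88  82  72  84  97 119 109 111  90 108 115 104 104  98  84  66  67  69  73  75  95  98 125 135]
126 [124 126 121 122 124 123 122 120 123 121 127 124  82  93  95 102  97  87  83  81  79  60  42  34  34  37  37  35  35  40  23  31  42  32  38  37]
128 [125 122 123 121 125 122 122 122 127 127 124 123  93  87  96  96  98  86  68  45  25  40  40  47  40  39  44  45  51  43  54  51  59  60  54  50]
130 [123 123 123 124 122 123 122 122 123 125 127 124 126 108  96 101 103  54  34  28  27  37  36  42  42  42  45  44  43  40  46  48  47  50  48  57]
132 [122 125 122 122 122 123 123 126 125 127 128 121 128 122  97 101  70  36  38  30  35  37  30  40  38  36  38  42  43  39  49  47  46  45  52  50]
134 [121 119 126 124 125 122 123 123 125 128 124 
[... 7402 characters left out ...]
 83  70  77  82  76  63  59  61  60  60  63  64  65  68  70  69  68]
156 [151 150 151 150 149 149 148 146 146 145 145 146 145 143 143 144 143 140 121  99  87  75  75  82  77  63  58  62  62  63  65  67  71  73  73  75  75  76]
157 [158 157 158 157 157 155 155 154 154 153 154 153 153 152 152 151 150 148 128 101  86  77  80  80  70  63  62  65  66  66  69  73  74  77  80  79  81  82]
158 [164 162 162 163 162 162 161 160 160 159 159 160 160 159 159 159 158 156 134 103  77  78  81  73  64  64  65  67  65  71  75  77  79  82  82  83  83  81]
159 [168 168 168 169 167 167 168 166 167 165 165 166 165 165 165 164 164 160 125  95  73  78  81  67  62  63  66  66  70  73  78  80  82  82  84  84  82  84]
```

The receiver axis measures about (641,-175.5) and the tip about (646.5,-178), so one last small nudge is needed.

Call:
{"op": "apply_moves", "data": {
  "commands": [
    [[-0.1, -0.07, 0.02, 0], [-0.12, -0.08, 0, 0], [-0.12, -0.08, 0, 0], [-0.12, -0.08, 0, 0], [0, 0, 0, 0], [0, 0, 0, 0]]
  ]
}}

```text
t: 23.45
tcp_pos: [551.4, -190.8, 22.2]
orientation: [-0.068, 0.998, -0.0, 0.001]
force: [-2.3, 1.2, -3.4]
opening: 0.29
grip_force: 30.0
```

Call:
{"op": "apply_moves", "data": {
  "commands": [
    [[0.1, 0, 0.06, 0], [0.1, 0, 0.06, 0], [0.1, 0, 0.02, 0], [0, 0, 0, 0], [0, 0, 0, 0]]
  ]
}}

```text
t: 23.95
tcp_pos: [549.0, -191.2, 21.0]
orientation: [-0.068, 0.998, -0.0, 0.001]
force: [2.2, 1.8, -4.3]
opening: 0.29
grip_force: 30.0
```

Run:
```python
from h import *
np.set_printoptions(precision=2,suppress=True,linewidth=200)
go(550,-190,20.5)
ims={n:save(n,f'pics/{n}5.png') for n in('top','side')}
g=cv2.cvtColor(ims['side'],cv2.COLOR_RGB2GRAY); print('cols',np.arange(218,246))
for r in (132,134,136,154,158,162,164,166): print(r,g[r,218:246])
g=cv2.cvtColor(ims['top'],cv2.COLOR_RGB2GRAY)
print('top cols',np.arange(312,338))
for r in range(134,152): print(r,g[r,312:338])
```

```text
tcp [ 548.99 -191.16   21.03] yang 1.7074579134372923 tool z [ 0. -0. -1.] t 23.95 delta cm [-0.12  0.1   0.05] 
cols [218 219 220 221 222 223 224 225 226 227 228 229 230 231 232 233 234 235 236 237 238 239 240 241 242 243 244 245]
132 [123 123 123 126 121 125 128 122 124 125  93  49  28  35  37  37  39  35  37  39  36  35  40  38  36  43  40  46]
134 [125 124 124 121 126 126 123 121 126 127  94  33  34  30  32  38  33  32  36  34  35  25  34  39  33  40  31  31]
136 [122 125 123 122 129 124 122 124 128 124 103  39  31  37  42  33  37  41  31  32  35  34  38  32  36  31  34  33]
154 [63 61 62 67 68 83 88 90 92 91 98 97 94 93 98 95 90 90 87 83 85 73 60 65 53 33 39 32]
158 [64 64 59 63 67 82 83 90 93 91 96 93 92 99 95 92 91 92 90 89 82 75 43 45 43 44 44 43]
162 [43 42 37 32 50 79 84 89 89 91 93 92 96 97 96 90 97 91 93 87 84 73 47 45 45 40 33 38]
164 [39 43 42 36 44 66 85 91 91 91 95 92 95 97 95 94 91 91 90 87 88 78 42 40 44 43 41 45]
166 [43 44 43 35 38 51 87 88 91 88 93 93 96 97 96 93 95 92 89 89 83 64 43 43 41 45 46 42]
top cols [312 313 314 315 316 317 318 319 320 321 322 323 324 32
[... 1330 characters left out ...]
 93  92  93  93  91  95 109 109  87  75]
146 [ 36  40  40  36  48  74 101 105 112 117 117 117 115 116 115 111 104  95  92  92  92  91 102 107  89  77]
147 [ 36  36  36  40  57  84 104 106 113 117 118 117 118 118 117 117 116 102  95  90  90  93 102 106  88  76]
148 [ 39  41  36  46  71  88 101 110 116 118 118 117 118 119 119 117 116 110  98  92  89  93 105 100  83  75]
149 [ 40  41  40  57  82  88  94 113 119 117 116 118 118 116 117 116 118 116 104  95  92  96 117 101  83  76]
150 [ 61  61  63  78  88  92  95 115 119 114 113 113 115 115 114 116 117 120 113  97  92 104 111  91  82  77]
151 [ 97  95  95 102  97  94  93  97 104 101  99 105 104 105 106 110 111 111 105  95  91 108  90  77  81  78]
```

Both views agree to about 3 mm: the mouth is at about (645.5,-179) and the tip at about (646.5,-178). Next I'll settle the knob, release slowly and withdraw upward.

Call:
{"op": "apply_moves", "data": {
  "commands": [
    [[0, 0, 0.05, 0], [0, 0, 0.03, 0], [0, 0, 0, 0], [0, 0, 0, 0]]
  ],
  "squeeze": 6
}}

```text
t: 24.45
tcp_pos: [548.5, -191.3, 20.5]
orientation: [-0.068, 0.998, -0.0, 0.001]
force: [2.4, 0.4, 0.1]
opening: 0.302
grip_force: 6.0
```

Call:
{"op": "apply_moves", "data": {
  "commands": [
    [[0, 0, 0, 0], [0, 0, 0, 0], [0, 0, 0, 0], [0, 0, 0, 0], [0, 0, 0, 0], [0, 0, 0, 0], [0, 0, 0, 0], [0, 0, 0, 0]]
  ],
  "hand": 7
}}

```text
t: 25.25
tcp_pos: [547.9, -191.1, 19.8]
orientation: [-0.068, 0.998, 0.0, -0.0]
force: [-0.8, 0.5, 0.1]
opening: 0.796
grip_force: 0.0
```

Call:
{"op": "apply_moves", "data": {
  "commands": [
    [[0.5, 0, 0, 0], [1.5, 0, 0, 0], [2, 0, 0, 0], [2, 0, 0, 0], [2, 0, -1, 0], [1, 0, -3, 0], [0, 0, -3, 0], [0, 0, -3, 0], [0, 0, 0, 0], [0, 0, 0, 0]]
  ]
}}

```text
t: 26.25
tcp_pos: [458.6, -203.3, 120.4]
orientation: [-0.068, 0.998, 0.0, 0.001]
force: [0.3, 1.0, 0.2]
opening: 0.804
grip_force: 0.0
```

Run:
```python
from h import *
np.set_printoptions(precision=3,suppress=True,linewidth=200)
ims={n:save(n,f'pics/{n}6.png') for n in('top','side')}
o=robot.observe(); print(o['tcp_pos'],o['force'],o['qd'])
for n in ims: print(n,fitjack({n:ims[n]},[645,-178,.13]))
g=cv2.cvtColor(ims['side'],cv2.COLOR_RGB2GRAY); print('cols',np.arange(218,246))
for r in (132,134,136,146,154,158,162,164,166): print(r,g[r,218:246])
g=cv2.cvtColor(ims['top'],cv2.COLOR_RGB2GRAY)
for r in range(136,160,2): print(r,g[r,312:338])
for k in('jack_knob','jack_plate','receiver_mouth','drip_tip'):
    r=models.tip_of('side',k); print(k,[(round(x['p'],2),atz('side',np.array(x['position'])[::-1],{'jack_knob':38,'jack_plate':70,'receiver_mouth':155,'drip_tip':175}[k])) for x in r[:1]])
```

```text
[ 457.753 -203.185  118.953] [-0.817 -1.314 -0.171] [ 0.001  0.014 -0.001  0.003  0.    -0.   ]
top (array([ 644.153, -179.843,    0.105]), np.float64(0.47722393536047464))
side (array([ 645.712, -183.577,    0.167]), np.float64(0.406543614513254))
cols [218 219 220 221 222 223 224 225 226 227 228 229 230 231 232 233 234 235 236 237 238 239 240 241 242 243 244 245]
132 [124 123 124 124 125 127 125 121 125 124  97 103 105 113 123 123 123 123 123 124 121 122 123 121 120 124 119  69]
134 [125 121 127 122 124 122 125 125 125 121  97 102 106 114 124 124 126 125 123 124 121 122 123 123 125 122 124 122]
136 [121 123 125 122 123 124 122 122 122 123 103  98 107 113 125 127 124 122 125 123 125 124 123 124 125 124 123 122]
146 [125 121 122 119  79  99  88  87 118 109  98  97  93  93  93  92  94  89  97 102  90  79 127 123 122 124 126 128]
154 [61 62 61 63 63 85 84 84 89 91 93 95 95 99 95 92 94 94 88 86 82 79 62 61 66 63 65 60]
158 [63 62 61 63 64 75 87 85 89 94 95 96 97 95 94 94 97 94 90 88 80 78 60 58 50 60 67 52]
162 [43 40 31 45 43 69 84 83 89 92 93 96 98 94 94 97 93 93 88 86 84 78 51 45 45 
[... 994 characters left out ...]
30 129 123 121 121 120 121 121 121 121 120 115 102  93 107 152 121  84  78]
152 [ 37  42  47  73  91  93  94  97 115 127 127 124 122 122 122 122 120 121 116 107 117 120 102  82  79  78]
154 [ 37  35  42  65  87  94  95  95  93  97 107 128 131 126 125 125 116 124 132 120  98  83  79  77  79  78]
156 [37 42 36 49 78 92 94 94 94 92 92 90 89 89 90 90 89 88 78 63 57 70 75 78 78 78]
158 [40 40 39 38 44 60 79 87 90 91 88 87 88 84 84 82 81 71 57 49 51 53 71 79 77 78]
jack_knob [(0.88, array([ 541.584, -194.756,   38.   ]))]
jack_plate [(0.59, array([ 641.6  , -175.213,   70.   ]))]
receiver_mouth [(0.85, array([ 651.156, -186.78 ,  155.   ]))]
drip_tip [(0.97, array([ 649.448, -165.108,  175.   ]))]
```

```bash
python3 -c "
from h import *
print(robot.sign_off())"
```

```text
the job is handed in; nothing more can be done
None
```

I handed the job in at about 26 s with no verdict returned. The receiver stands upright and released on the jack, its mouth measured within about 3 mm of under the drip tip, and the jack is square to the stand with its knob facing away. The last push jammed briefly, with forces up to about 16 N at the knob, and I saw no contact with the condenser.

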